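# Clear the vegetable slicer and set its thickness lever by clicks

### The arm

A 6-joint arm with a two-finger parallel gripper is mounted at the origin on the work surface; the furniture and walls round the work are solid. World frame = base frame: x ahead of the robot, y to its left, z up, the work surface at z = 0. Lengths are in m, angles in degrees, forces in N, time in s.
With the tool pointing down it reaches from about 0.25 to 0.725 m from the base axis. Payload 9.7 kg.
Tool frame: the origin (TCP) lies midway between the tips of the shut fingers; the grasp point (between the pads) lies 19 mm behind it; z points along the fingers, y is the line along which they close (so a half turn about z gives the same grasp; the last joint's range is limited). The gripper opens to 85 mm and grips with 20 to 120 N. Pads are 22 mm wide; open, the fingers measure 114 mm over their backs; the gripper's body (76 mm by 85 mm) begins 54 mm behind the grasp point. The pads swing forward as they close: fully open they stand 13 mm farther back than shut.
Start: joints at [-64.859, 4.979, 10.078, 95.1, 0, 90], TCP at [0.234, -0.498, 0.231] pointing down, gripper open.
Joint ranges: [-179.16, 179.16], [-48.56, 103.87], [-65.8, 70.77], [-126.05, 130.52], [-82.76, 87.17], [-180, 180]. Speed limits (degrees/s): [127.2, 127.2, 147.25, 180, 180, 180].

### API

Orientations are given as [roll, pitch, yaw] about the fixed x, y, z axes, in that order (R = Rz(yaw) Ry(pitch) Rx(roll)).
In Python, from workcell import * gives the robot as it stands.
- The arm moves only by the tool servo_tool, never from a script. Its argument "moves" is a list of rows, each a list of 4 numbers: the shift along the world's x, y, z in cm, then the turn about the world's z in rad. A call has 1 to 20 rows; each row is the pose to reach, as a shift and turn from the pose commanded when the call began; what a row does not reach only later rows make up. A row lasts 1/12 s, in which the tool goes at most 41.7 mm and 7.16 degrees, less where a joint would pass 70% of its speed; a pose out of reach is approached as far as the arm can. A call with a gripper value outside its range is refused whole. "claw" is the closure, from 0 (fully open) to 1 (shut), set as the call begins (left out, the last holds). The fingers move at their own pace and stop on an object; "force" is the grip in N (left out, the last holds). Time passes only in rows, so rows that repeat a pose let the fingers close. It gives the time, the measured TCP pose, the force, the opening and the grip force at its end, in the units of the state.
- get_obs(): the state, without advancing time (a new reading comes with each control period).
- camera(name): name is "scene" or "top"; returns the picture (480x640x3 uint8, red, green, blue); there is no depth.
- get_calibration(name): a dict with "fx", "fy", "cx", "cy" (pixels), "k1" (the pictures are not rectified: a ray, as slopes to the right and down, at radius r is drawn at 1 + k1 r^2 times it, then the intrinsics apply), "rvec" (rotation vector, rad) and "tvec" (3), from world to camera coordinates, as OpenCV has them. Camera axes: x right, y down, z forward; pixel columns grow to the right and rows downward; lengths in m; the calibration is good to about 2 mm. A picture is of the moment at which its call begins. get_calibration takes no time and is no camera call.
- job_done(): hands the job in; it is judged then, once.
The state is a dict: "time": time; "q": joint angles; "qd": joint speeds; "joint_efforts": joint torques, N m; "ee_pos": TCP position; "tcp_rot": TCP orientation; "wrist_force": force on the tool from outside, world axes, zero at the start; "torque": the same for the moment, N m; "opening": finger opening in m; "grasp_force": force on a finger pad.
Only numpy, scipy, OpenCV 4.12 (cv2) and the standard library are available. Lean on these libraries where they do the work, as an engineer would, in place of code of your own. Each camera call takes 0.05 s, during which the arm holds its last target. There are 200 camera calls.

### The job

Get the vegetable slicer ready for the next batch: with the scraper block, wipe the four potato ends off its bed into the catch tray at the end of the bed (no fingers on the food), then stand the scraper back on the island, clear of the slicer. Only then move the thickness lever on from its stop by four clicks, counting them by feel, and finish the program still holding the lever with the fingers at the fourth click, because it springs back when let go and the cook will lock it while you hold. Leave everything else where it stands.

Things in the scene. Friction and masses are not known exactly. Their poses are not given: they have to be found in the camera images.
- slicer: vegetable slicer (mandoline) fixed to the island: black side rails, bare metal bed, catch tray. Origin: on the island under the blade, mid width. z up; +y runs along the bed away from the tray; the thickness lever is on its -x side, which faces the robot. The rails' outer faces are at x = +-64 mm, their tops 85 mm above the island (10 above the bed).
- bed_start (a point): on the bed's top, mid width, at its far end from the tray, slicer (0, 183, 75) mm. The bed is flat and level, 112 mm wide between the rails, 75 mm above the island. The end is open; behind it is only a low handle out to y = 212, top at 69. The part at y > 3 is the ramp: flush while the lever is at its stop, it sinks 1.5 mm per click.
- bed_end (a point): on the bed's top, mid width, at the open edge above the tray, slicer (0, -115, 75) mm: pieces pushed past it (towards slicer -y) drop into the tray. The blade, at y = 0, is flush with the bed.
- tray (a point): middle of the inner floor of the catch tray, 3 mm above the island, at slicer (0, -170, 3) mm; same axes as the slicer. The tray is fixed to the slicer, open on top, 156 (x) x 136 (y) outside, walls 3 thick, rim 45 above the island; it reaches 13 under the end of the bed.
- scraper: scraper block, loose, about 260 g, upright: steel foot 98 (its x) x 50 (its y) x 14 mm high, low black plastic base 60 x 44 on it up to 22, upright black grip 26 (x) x 44 (y) from there up to 73. Origin: centre of the underside, z up. It pushes with either long face (+y or -y) and has 7 mm to spare to each rail when its x lies along the slicer's x.
- potato_a: potato end, loose disc 36 mm across, 10 mm thick, 12 g, lying flat on the bed; origin: centre of its underside
- potato_b: potato end, loose disc 38 mm across, 10 mm thick, 12 g, lying flat on the bed; origin: centre of its underside
- potato_c: potato end, loose disc 34 mm across, 10 mm thick, 12 g, lying flat on the bed; origin: centre of its underside
- potato_d: potato end, loose disc 36 mm across, 10 mm thick, 12 g, lying flat on the bed; origin: centre of its underside
- thickness (a joint): lever angle, rad: 0 at its stop (where it starts), growing as the knob goes to slicer -y; end stop 1.257. It clicks over teeth at 0.105, 0.314, 0.524, 0.733, 0.942, 1.152; seats after them: 0.209 (first), 0.419, 0.628, 0.838 (fourth), 1.047, 1.257. A spring pulls it to 0 (4.5 N at the knob at the stop, 6 N at the fourth seat), more than a seat holds; a click adds up to 4 N, then takes it off.
- lever: the thickness lever: flat steel arm 14 wide, 5 mm thick with a black barrel knob across its end, turning about an axis parallel to the slicer's x. Origin: on that axis, slicer (-92, 100, 48) mm. Its z axis points along the arm to the knob; at the stop it leans 36 degrees (0.628 rad) from upright towards slicer +y, so upright is at 0.628.
- lever_knob (a point): centre of the barrel knob, 95 mm from the pivot along the lever's z; the barrel is 25 across and 32 long, its axis along the slicer's x, flat ends that can be pinched from above and turn between the fingers; the inner end is 12 outside the rail. At the stop it is at slicer (-92, 156, 125) mm. On the arm's inner side the toothed row and its spring roller stay within 60 of the pivot.
- mill_a: bystander: turned wooden pepper mill, 55 x 55 x 166 mm, loose; origin: centre of its underside
- pink_salt: bystander: glass salt grinder with a white head, 48 x 48 x 142 mm, loose; origin: centre of its underside
- spice_jar_a: bystander: spice jar with a screw cap, 45 x 45 x 106 mm, loose; origin: centre of its underside
- vanilla_drops: bystander: small amber dropper bottle, 33 x 34 x 102 mm, loose; origin: centre of its underside
- teaspoon: bystander: metal teaspoon, 137 x 28 x 13 mm, loose; origin: centre of its underside
- card_stand: bystander: small folded card stand, 51 x 56 x 65 mm, loose; origin: centre of its underside
There are look-alikes about, which are no part of the job. Of the things shaped like the scraper, the steel one is meant.

How it is judged:
By the outcome, as a careful person would: the job done as asked, in the order asked, and still so for the second after the job is handed in, while the arm keeps its last pose, push and grip.
It also fails if it takes over 72 s, if anything falls off the work surface, if the arm or the gripper's body presses on something with over 40 N, if the wrist force passes 120 N, or if a joint passes its speed limit or range.

## Working session

There is one attempt and no reset: what is moved stays moved. The work goes in short steps, Python scripts to look and compute and a tool call to move; the robot and the scene stay as the last step left them, time stands still between calls to the robot, and variables do not carry over. Pictures are saved under pics/ and viewed, at most 10 in all, crops included, and the job is handed in when it is done.

Besides the shell and the picture viewer there is one more tool, called as name(argument=value, ...) on one line, values as JSON. servo_tool: Moves the arm, as the interface text tells. Its arguments: {"type":"object","properties":{"moves":{"type":"array","items":{"type":"array","items":{"type":"number"}}},"claw":{"type":"number"},"force":{"type":"number"}},"required":["moves"]}

```bash
mkdir -p pics; cat > h.py <<'E'
from workcell import *
import numpy as np, cv2
def cal(n):
    c=get_calibration(n); R=cv2.Rodrigues(np.array(c["rvec"],float))[0]; t=np.array(c["tvec"],float).ravel()
    return c,R,t
def ray(n,u,v):
    c,R,t=cal(n); x=(u-c["cx"])/c["fx"]; y=(v-c["cy"])/c["fy"]
    rd=np.hypot(x,y); r=rd
    for _ in range(20): r=rd/(1+c["k1"]*r*r)
    s=r/rd if rd>0 else 1
    return -R.T@t, R.T@np.array([x*s,y*s,1.])
def onz(n,u,v,z):
    o,d=ray(n,u,v); return o+d*(z-o[2])/d[2]
def proj(n,P):
    c,R,t=cal(n); p=R@np.array(P,float)+t; x,y=p[:2]/p[2]; k=1+c["k1"]*(x*x+y*y)
    return np.array([c["cx"]+c["fx"]*x*k,c["cy"]+c["fy"]*y*k])
def two(a,b):
    (o1,d1),(o2,d2)=ray("top",*a),ray("scene",*b)
    s=np.linalg.lstsq(np.c_[d1,-d2],o2-o1,rcond=None)[0]
    p,q=o1+s[0]*d1,o2+s[1]*d2; return (p+q)/2,np.linalg.norm(p-q)
def shot(n,f):
    im=camera(n); cv2.imwrite("pics/"+f+".png",cv2.cvtColor(im,cv2.COLOR_RGB2BGR)); return im
E
python3 - <<'E'
from h import *
for n in("top","scene"):
    shot(n,n+"0"); c,R,t=cal(n); print(n,c["fx"],c["k1"],-R.T@t,R[2])
print(get_obs())
E
```

```text
top 442.79939053421003 -0.04242251268952133 [ 0.2584809  -0.00214082  1.25910564] [ 0.19370755 -0.01151204 -0.98099177]
scene 503.2228917845314 0.026386332738640758 [-0.50281481 -0.83872847  0.97845226] [ 0.63282866  0.52046022 -0.57327921]
{'time': 0.1, 'q': array([-6.48593837e+01,  5.00694684e+00,  1.00380751e+01,  9.50995880e+01,
        1.63252533e-03,  9.00004469e+01]), 'qd': array([-0.00351774, -0.04935476,  0.19368164,  0.02401117,  0.09551744,
       -0.00610916]), 'joint_efforts': array([ 3.29201293e-04, -5.21561766e+01,  4.65654087e+01,  1.59414072e-02,
       -2.49695040e-05, -2.26863665e-05]), 'ee_pos': array([ 0.23357965, -0.49770126,  0.23065535]), 'tcp_rot': array([-1.79931540e+02, -1.63199021e-03,  2.51401674e+01]), 'wrist_force': array([-0.50762151,  0.39158825,  0.54710473]), 'torque': array([-0.00197517,  0.0045798 , -0.02073408]), 'grasp_force': 0.0, 'opening': 0.08538185078455357}
```

View pics/top0.png

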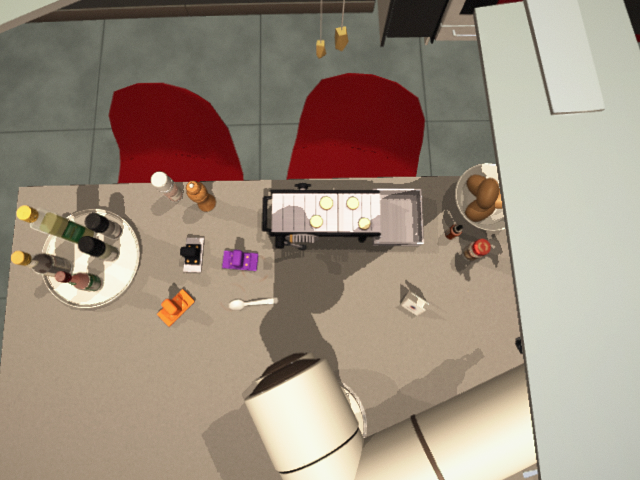

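View pics/scene0.png

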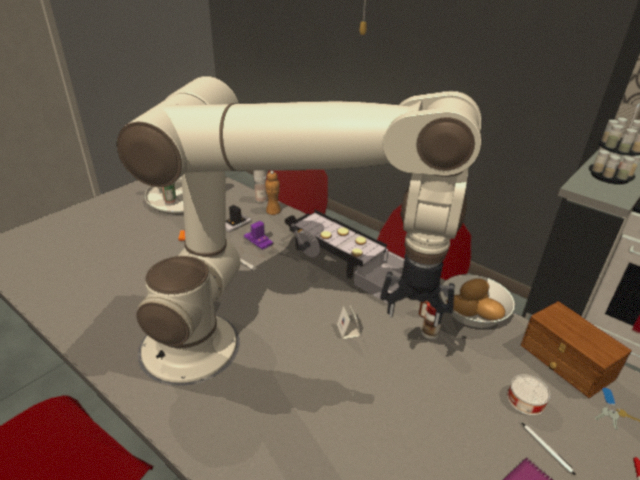

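The top view shows the slicer at columns 263–423, rows 188–243, with the tray at the right (world −y) and the lever at about (282,240). The potatoes are at (316,221), (326,203), (352,203) and (364,223). The steel scraper is at (193,254), with purple and orange decoys beside it. I'll enlarge crops to get exact points.

```bash
python3 - <<'E'
from h import *
a=cv2.imread("pics/top0.png")
x=cv2.resize(a[175:285,170:270],None,fx=4,fy=4,interpolation=cv2.INTER_CUBIC)
y=cv2.resize(a[180:252,255:430],None,fx=4.5,fy=4.5,interpolation=cv2.INTER_CUBIC)
c=np.zeros((600,800,3),np.uint8)
c[:324,:788]=y[:324,:788]
s=cv2.resize(a[228:280,180:265],None,fx=5,fy=5,interpolation=cv2.INTER_CUBIC); c[330:590,:425]=s
b=cv2.imread("pics/scene0.png"); s=cv2.resize(b[195:285,285:405],None,fx=3,fy=3,interpolation=cv2.INTER_CUBIC); c[328:598,435:795]=s
cv2.imwrite("pics/crop.png",c)
# potatoes
hsv=cv2.cvtColor(a,cv2.COLOR_BGR2HSV); m=cv2.inRange(hsv,(20,50,150),(40,255,255)); m[:185]=0;m[245:]=0;m[:,:265]=0;m[:,400:]=0
n,l,st,ce=cv2.connectedComponentsWithStats(m)
for i in range(1,n):
    if st[i,4]>30: print(ce[i],st[i,4],onz("top",*ce[i],.085))
E
```

```text
[325.55102041 202.24489796] 49 [ 0.59655578 -0.03437661  0.085     ]
[352.225 202.275] 40 [ 0.5947458  -0.10778558  0.085     ]
[315.52 220.72] 50 [ 0.54496197 -0.00554982  0.085     ]
[363.8372093  222.69767442] 43 [ 0.53626274 -0.13715494  0.085     ]
```

View pics/crop.png

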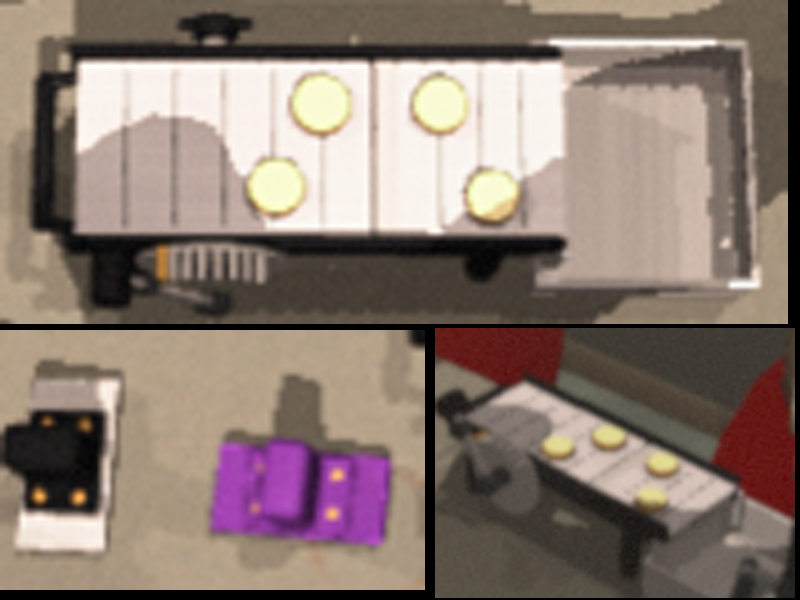

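The crop shows the bed corners at crop (77,60) and (565,237), and the blade line at X=373. The scraper foot corners are at about (36,376), (122,378), (103,550) and (16,547). The black knob is at (112,276).

```bash
cat > m.py <<'E'
from h import *
A=lambda X,Y:(255+(X+.5)/4.5-.5,180+(Y+.5)/4.5-.5)
B=lambda X,Y:(180+(X+.5)/5-.5,228+(Y-330+.5)/5-.5)
C=lambda X,Y:(285+(X-435+.5)/3-.5,195+(Y-328+.5)/3-.5)
for k,p,z in[("bedLT",(77,60),.075),("bedRT",(563,60),.075),("bedLB",(77,235),.075),("bedRB",(565,237),.075),("bladeT",(373,60),.075),("bladeB",(371,235),.075),
 ("railT L",(72,44),.085),("railT R",(562,45),.085),("railB L",(72,250),.085),("railB R",(565,252),.085),
 ("trayRT",(748,41),.045),("trayRB",(758,288),.045),("trayLB",(537,288),.045),("handL",(33,75),.069),("handLB",(33,230),.069),("knob",(112,276),.125)]:
    print(k,onz("top",*A(*p),z).round(4))
for p in[(36,376),(122,378),(103,550),(16,547)]: print("foot",onz("top",*B(*p),.014).round(4))
print("knob2",two(A(112,272),C(453,402)))
print("base grip top", onz("top",*B(42,447),.073))
E
python3 m.py
python3 - <<'E'
from h import *
a=cv2.imread("pics/top0.png"); hsv=cv2.cvtColor(a,cv2.COLOR_BGR2HSV)
m=((hsv[...,2]<60)).astype(np.uint8); m[:228]=0;m[280:]=0;m[:,:175]=0;m[:,210:]=0
for r in range(240,270): print(r,''.join('%4d'%v for v in hsv[r,178:210,2]))
E
```

```text
bedLT [0.6299 0.1145 0.075 ]
bedRT [ 0.6228 -0.1866  0.075 ]
bedLB [0.5191 0.1149 0.075 ]
bedRB [ 0.5106 -0.1819  0.075 ]
bladeT [ 0.6255 -0.0687  0.075 ]
bladeB [ 0.5147 -0.0638  0.075 ]
railT L [0.6371 0.1165 0.085 ]
railT R [ 0.6294 -0.1849  0.085 ]
railB L [0.5077 0.117  0.085 ]
railB R [ 0.4992 -0.1799  0.085 ]
trayRT [ 0.6421 -0.3104  0.045 ]
trayRB [ 0.4817 -0.3053  0.045 ]
trayLB [ 0.485  -0.1673  0.045 ]
handL [0.6228 0.1425 0.069 ]
handLB [0.5242 0.1424 0.069 ]
knob [0.4832 0.0898 0.125 ]
foot [0.5239 0.3655 0.014 ]
foot [0.5215 0.3158 0.014 ]
foot [0.4223 0.3242 0.014 ]
foot [0.4251 0.3738 0.014 ]
knob2 (array([0.48610713, 0.08965645, 0.12376404]), np.float64(0.0007223040515054099))
base grip top [0.47171493 0.34352113 0.073     ]
240  184 183 185 181 180 177 177 175 159 169 175 171 170 175 171 170 168 169 170 174 172 210 248 248 242 195 131 170 172 174 181 180
241  183 182 185 183 178 181 177 176 163 171 173 172 172 172 174 169 171 173 172 171 172 202 243 248 241 183 130 168 170 171 170 173
242  180 182 181 181 183 184 181 181 177 174 174 174 171 175 174 166 172 171 173 1
[... 2941 characters left out ...]
141 125 168 171 168 170 168 169 170
265  165 141 142 141 142 170 251 242 242 252 249 241 238 214 214 214 216 218 213 197 193 211 229 135 139 167 169 169 168 167 169 172
266  166 154 152 151 150 175 250 248 248 249 248 249 250 248 249 248 249 250 250 251 250 249 239 147 165 170 170 172 168 166 170 172
267  170 167 165 166 162 192 246 245 246 245 246 248 248 246 247 246 246 248 248 248 248 248 237 140 162 172 172 170 167 167 174 172
268  167 168 171 170 171 210 242 241 242 241 241 246 246 246 246 246 246 247 246 248 247 248 236 129 167 173 170 169 166 170 172 177
269  166 167 170 171 177 226 242 241 242 240 242 243 243 244 245 244 245 248 248 248 248 248 238 128 164 170 171 169 169 171 173 180
```

servo_tool(moves=[[6, 20, 0, -0.1], [6, 20, 0, -0.1], [6, 20, 0, -0.1], [6, 20, 0, -0.1], [6, 20, 0, -0.1], [12, 42, 0, -0.3], [12, 42, 0, -0.3], [12, 42, 0, -0.3], [12, 42, 0, -0.3], [12, 42, 0, -0.3], [18, 64, -1, -0.523], [18, 64, -1, -0.523], [18, 64, -1, -0.523], [18, 64, -1, -0.523], [18, 64, -1, -0.523], [23.9, 84.3, -3, -0.523], [23.9, 84.3, -3, -0.523], [23.9, 84.3, -3, -0.523], [23.9, 84.3, -3, -0.523], [23.9, 84.3, -3, -0.523]], claw=0)

```text
time: 1.77
ee_pos: [0.4215, -0.0074, 0.2135]
tcp_rot: [-178.2, 0.1, -2.1]
wrist_force: [0.0, 0.1, 0.4]
opening: 0.0856
grasp_force: 0.0
```

servo_tool(moves=[[0, 0, 0, 0], [0, 0, 0, 0], [0, 0, 0, 0], [0, 0, 0, 0], [0, 0, 0, 0], [0, 0, 0, 0]])

```text
time: 2.27
ee_pos: [0.4209, -0.0066, 0.2141]
tcp_rot: [-178.2, 0.0, -2.0]
wrist_force: [0.3, 0.4, 0.7]
opening: 0.0853
grasp_force: 0.0
```

servo_tool(moves=[[5.2, 35.2, -1.4, -0.049], [5.2, 35.2, -1.4, -0.049], [5.2, 35.2, -1.4, -0.049], [5.2, 35.2, -1.4, -0.049], [5.2, 35.2, -1.4, -0.049], [5.2, 35.2, -1.4, -0.049], [5.2, 35.2, -1.4, -0.049], [5.2, 35.2, -1.4, -0.049], [5.2, 35.2, -1.4, -0.049], [5.2, 35.2, -1.4, -0.049], [5.2, 35.2, -1.4, -0.049], [5.2, 35.2, -1.4, -0.049], [5.2, 35.2, -1.4, -0.049], [5.2, 35.2, -1.4, -0.049], [5.2, 35.2, -1.4, -0.049]])

```text
time: 3.52
ee_pos: [0.4555, 0.003, 0.2021]
tcp_rot: [-176.4, 0.1, -1.8]
wrist_force: [-0.0, -0.7, -0.8]
opening: 0.0855
grasp_force: 0.0
```

```bash
python3 - <<'E'
from h import *
shot("top","top1"); shot("scene","scene1"); o=get_obs(); print(o["q"].round(2),o["ee_pos"].round(4),o["tcp_rot"].round(2))
a=cv2.imread("pics/top1.png"); b=cv2.imread("pics/scene1.png"); c=np.zeros((600,800,3),np.uint8)
c[:300,:795]=cv2.resize(a[175:275,150:415],None,fx=3,fy=3,interpolation=2); s=cv2.resize(b[120:270,170:400],None,fx=2,fy=2,interpolation=2); c[300:600,:460]=s
s=cv2.resize(b[195:270,275:345],None,fx=4,fy=4,interpolation=2); c[300:600,480:760]=s
cv2.imwrite("pics/c1.png",c)
E
```

```text
[ -1.85  -8.39  -6.28  92.21   3.55 179.94] [0.4554 0.003  0.2021] [-1.7645e+02  9.0000e-02 -1.7900e+00]
```

View pics/c1.png

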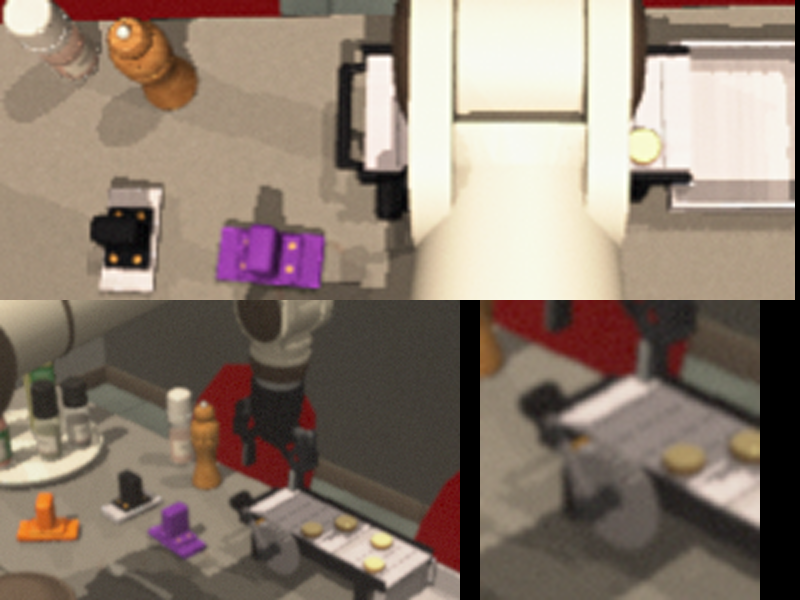

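The view shows the scraper, purple decoy, mill and grinder undisturbed, with the gripper over the slicer. Joint 6 sits at its limit (180°), so I'll use the half-turn equivalent and turn the positive way.

servo_tool(moves=[[0, 0, 2, 0.12], [0, 0, 2, 0.24], [0, 0, 2, 0.36], [0, 0, 2, 0.48], [0, 3, 2, 0.6], [0, 6, 2, 0.72], [0, 9, 2, 0.84], [0, 12, 2, 0.96], [0, 15, 2, 1.08], [0, 18, 2, 1.2], [1, 21, 2, 1.32], [1, 24, 2, 1.44], [1, 27, 2, 1.56], [1, 30, 2, 1.68], [1.8, 33, 2, 1.8], [1.8, 34, 2, 1.92], [1.8, 34, 2, 2.04], [1.8, 34, 2, 2.16], [1.8, 34, 2, 2.28], [1.8, 34, 2, 2.4]])

```text
time: 5.28
ee_pos: [0.4733, 0.3432, 0.2219]
tcp_rot: [-176.4, 0.1, 136.1]
wrist_force: [0.8, -0.9, 0.6]
opening: 0.0855
grasp_force: 0.0
```

servo_tool(moves=[[0, 0, 0, 0.12], [0, 0, 0, 0.24], [0, 0, 0, 0.36], [0, 0, 0, 0.48], [0, 0, 0, 0.6], [0, 0, 0, 0.68], [0, 0, 0, 0.68], [0, 0, 0, 0.68], [0, 0, 0, 0.68]])

```text
time: 6.03
ee_pos: [0.4734, 0.343, 0.2221]
tcp_rot: [-176.5, 0.1, 174.5]
wrist_force: [0.1, 0.5, -0.1]
opening: 0.0853
grasp_force: 0.0
```

```bash
python3 - <<'E'
from h import *
o=get_obs(); print(o["q"].round(2),o["ee_pos"].round(4),o["tcp_rot"].round(2),o["wrist_force"])
E
```

```text
[37.22 12.1  16.97 97.21 -2.66 42.77] [0.4734 0.343  0.2221] [-1.7645e+02  9.0000e-02  1.7452e+02] [ 0.10003503  0.54219418 -0.10967728]
```

The tool picked up a 3.5° roll at the joint-6 limit. I'll cancel it at the opposite joint-6 limit before grasping.

servo_tool(moves=[[0, 0, 0, 0.12], [0, 0, 0, 0.24], [0, 0, 0, 0.36], [0, 0, 0, 0.48], [0, 0, 0, 0.6], [0, 0, 0, 0.72], [0, 0, 0, 0.84], [0, 0, 0, 0.96], [0, 0, 0, 1.08], [0, 0, 0, 1.2], [0, 0, 0, 1.32], [0, 0, 0, 1.44], [0, 0, 0, 1.56], [0, 0, 0, 1.68], [0, 0, 0, 1.8], [0, 0, 0, 1.92], [0, 0, 0, 2.04], [0, 0, 0, 2.16], [0, 0, 0, 2.28], [0, 0, 0, 2.4]])

```text
time: 7.7
ee_pos: [0.4734, 0.3429, 0.2221]
tcp_rot: [-176.5, 0.1, -47.6]
wrist_force: [0.1, -0.4, 0.8]
opening: 0.0855
grasp_force: 0.0
```

servo_tool(moves=[[0, 0, 0, 0.12], [0, 0, 0, 0.24], [0, 0, 0, 0.36], [0, 0, 0, 0.48], [0, 0, 0, 0.6], [0, 0, 0, 0.72], [0, 0, 0, 0.84], [0, 0, 0, 0.96], [0, 0, 0, 1.08], [0, 0, 0, 1.2], [0, 0, 0, 1.32], [0, 0, 0, 1.44], [0, 0, 0, 1.5], [0, 0, 0, 1.54], [0, 0, 0, 1.54]])

```text
time: 8.95
ee_pos: [0.4543, 0.3677, 0.222]
tcp_rot: [-177.7, 0.1, 37.8]
wrist_force: [0.4, -0.2, 0.1]
opening: 0.085
grasp_force: 0.0
```

```bash
python3 - <<'E'
from h import *
o=get_obs(); print(o["q"].round(2),o["ee_pos"].round(4),o["tcp_rot"].round(2),o["wrist_force"])
E
```

```text
[  37.87    9.72   14.26   94.67    2.28 -179.89] [0.4543 0.3677 0.222 ] [-1.7772e+02  1.3000e-01  3.7760e+01] [ 0.43223216 -0.19645851  0.05898573]
```

servo_tool(moves=[[1.2, -1.6, 0, 0], [1.2, -1.6, 0, 0], [1.2, -1.6, 0, 0], [1.2, -1.6, 0, 0]])

```text
time: 9.28
ee_pos: [0.4623, 0.3571, 0.2222]
tcp_rot: [-178.1, 0.1, 36.7]
wrist_force: [0.8, -0.3, 0.8]
opening: 0.0851
grasp_force: 0.0
```

```bash
python3 - <<'E'
from h import *
o=get_obs(); print(o["q"].round(2),o["ee_pos"].round(4),o["tcp_rot"].round(2),o["wrist_force"])
E
```

```text
[  36.77    9.68   14.23   94.67    1.89 -179.94] [0.4623 0.3571 0.2222] [-1.7811e+02  1.1000e-01  3.6700e+01] [ 0.84081112 -0.33699202  0.80545192]
```

servo_tool(moves=[[1, -1.3, 0, 0.04], [1, -1.3, 0, 0.08], [1, -1.3, 0, 0.08], [1, -1.3, 0, 0.08]])

```text
time: 9.62
ee_pos: [0.4531, 0.3681, 0.2221]
tcp_rot: [-179.4, 0.2, 38.7]
wrist_force: [0.2, -0.6, -0.7]
opening: 0.0854
grasp_force: 0.0
```

```bash
python3 - <<'E'
from h import *
o=get_obs(); print(o["q"].round(2),o["ee_pos"].round(4),o["tcp_rot"].round(2),o["wrist_force"])
E
```

```text
[  38.78    9.67   14.24   94.71    0.63 -179.94] [0.4531 0.3681 0.2221] [-1.7937e+02  1.5000e-01  3.8720e+01] [ 0.20731187 -0.60456887 -0.67356914]
```

servo_tool(moves=[[0, 0, 0, 0.02], [0, 0, 0, 0.04], [0, 0, 0, 0.04], [0, 0, 0, -0.1], [0, 0, 0, -0.22], [1, -1.2, 0, -0.34], [2, -2.4, 0, -0.46], [2, -2.4, 0, -0.58], [2, -2.4, 0, -0.7], [2, -2.4, 0, -0.82], [2, -2.4, 0, -0.94], [2, -2.4, 0, -1.06], [2, -2.4, 0, -1.18], [2, -2.4, 0, -1.3], [2, -2.4, 0, -1.42], [2, -2.4, 0, -1.54], [2, -2.4, 0, -1.66], [2, -2.4, 0, -1.78], [2, -2.4, 0, -1.9], [2, -2.4, 0, -2.02]])

```text
time: 11.28
ee_pos: [0.4737, 0.3434, 0.2221]
tcp_rot: [-179.4, 0.1, -77.4]
wrist_force: [-0.1, 0.9, -0.2]
opening: 0.0858
grasp_force: 0.0
```

servo_tool(moves=[[0, 0, 0, -0.12], [0, 0, 0, -0.24], [0, 0, 0, -0.36], [0, 0, 0, -0.48], [0, 0, 0, -0.6], [0, 0, 0, -0.72], [0, 0, 0, -0.84], [0, 0, 0, -0.96], [0, 0, 0, -1.08], [0, 0, 0, -1.2], [0, 0, 0, -1.32], [0, 0, 0, -1.44], [0, 0, 0, -1.56], [0, 0, 0, -1.68], [0, 0, 0, -1.8], [0, 0, 0, -1.88], [0, 0, 0, -1.88]])

```text
time: 12.7
ee_pos: [0.4737, 0.3434, 0.2221]
tcp_rot: [-179.4, 0.1, 175.0]
wrist_force: [0.6, -1.0, -0.1]
opening: 0.0855
grasp_force: 0.0
```

```bash
python3 - <<'E'
from h import *
o=get_obs(); print(o["q"].round(2),o["ee_pos"].round(4),o["tcp_rot"].round(2),o["wrist_force"])
E
```

```text
[36.21 10.03 14.64 94.92 -0.57 41.24] [0.4737 0.3434 0.2221] [-1.7937e+02  1.5000e-01  1.7497e+02] [ 0.56432034 -0.98522517 -0.05480546]
```

servo_tool(moves=[[0, 0.1, -4, 0], [0, 0.1, -8, 0], [0, 0.1, -12, 0], [0, 0.1, -15, 0], [0, 0.1, -17, 0], [0, 0.1, -18.5, 0], [0, 0.1, -19.4, 0], [0, 0.1, -19.4, 0], [0, 0.1, -19.4, 0]], claw=0)

```text
time: 13.45
ee_pos: [0.4738, 0.3444, 0.0285]
tcp_rot: [-179.4, 0.1, 175.2]
wrist_force: [-0.0, 0.4, 0.9]
opening: 0.0854
grasp_force: 0.0
```

servo_tool(moves=[[0, 0, 0, 0], [0, 0, 0, 0], [0, 0, 0, 0], [0, 0, 0, 0], [0, 0, 0, 0], [0, 0, 0, 0], [0, 0, 0, 0], [0, 0, 0, 0]], claw=1, force=60)

```text
time: 14.12
ee_pos: [0.4744, 0.3449, 0.0294]
tcp_rot: [-179.5, 0.2, 175.2]
wrist_force: [-0.4, 0.8, 5.8]
opening: 0.0433
grasp_force: 62.5
```

servo_tool(moves=[[0, 0, 1, 0], [0, 0, 3, 0], [0, 0, 6, 0], [0, 0, 10, 0], [0, 0, 14, 0], [0, 0, 17, 0], [0.5, -2, 17.5, 0.01], [1.5, -5, 17.5, 0.02], [2.5, -8, 17.5, 0.03], [4, -11, 17.5, 0.04], [5, -14, 17.5, 0.056], [6, -17, 17.5, 0.056], [7, -20, 17.5, 0.056], [8, -23, 17.5, 0.056], [9, -26, 17.5, 0.056], [9.7, -28, 17.5, 0.056], [9.9, -28.8, 17.5, 0.056], [9.9, -28.8, 17.5, 0.056], [9.9, -28.8, 17.5, 0.056]])

```text
time: 15.7
ee_pos: [0.5724, 0.0565, 0.203]
tcp_rot: [-179.4, 0.1, 178.3]
wrist_force: [-0.4, 0.3, -3.5]
opening: 0.0434
grasp_force: 62.4
```

```bash
python3 - <<'E'
from h import *
shot("top","top2"); shot("scene","scene2"); o=get_obs(); print(o["q"].round(2),o["ee_pos"].round(4),o["tcp_rot"].round(2),o["wrist_force"],o["opening"])
a=cv2.imread("pics/top2.png"); b=cv2.imread("pics/scene2.png"); c=np.zeros((600,800,3),np.uint8)
c[:300,:795]=cv2.resize(a[175:275,200:465],None,fx=3,fy=3,interpolation=2); s=cv2.resize(b[140:290,230:430],None,fx=2,fy=2,interpolation=2); c[300:600,:400]=s
s=cv2.resize(b[165:240,275:365],None,fx=4,fy=4,interpolation=2); c[300:600,420:780]=s
cv2.imwrite("pics/c2.png",c)
E
```

```text
[ 6.04  7.93 10.16 92.2  -0.63  7.6 ] [0.5724 0.0574 0.2031] [-1.7938e+02  1.2000e-01  1.7844e+02] [-0.56543896  0.93951681 -3.50052825] 0.04377490812716471
```

View pics/c2.png

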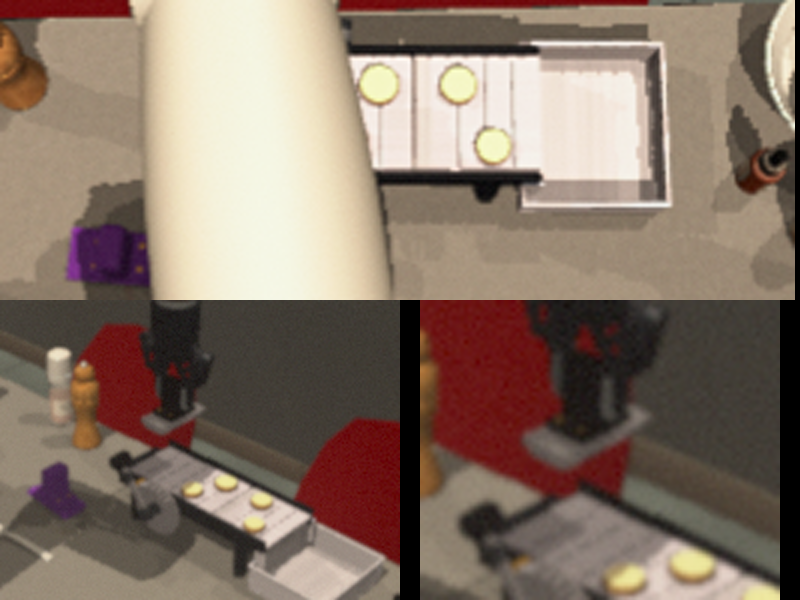

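The scraper is held level above the bed's far end, and the potatoes are in place. I'll check the foot and tray positions numerically.

```bash
python3 - <<'E'
from h import *
A=lambda X,Y:(200+(X+.5)/3-.5,175+(Y+.5)/3-.5)
for p in[(664,42),(670,207),(521,208)]: print("tray",onz("top",*A(*p),.045).round(4))
D=lambda X,Y:(275+(X-420+.5)/4-.5,165+(Y-300+.5)/4-.5)
for p in[(522,434),(570,459),(651,410)]: print("foot",onz("scene",*D(*p),.1877).round(4))
x=np.array([.9996,-.028]);y=np.array([.028,.9996]);o=np.array([.568,-.0678])
for a,b,z in[(-64,183,85),(64,183,85),(64,-115,85),(-64,-115,85),(-78,-238,45),(78,-238,45)]:
    P=np.r_[o+a/1e3*x+b/1e3*y,z/1e3]; print((a,b),proj("top",P).round(1),proj("scene",P).round(1))
E
python3 - <<'E'
import cv2
b=cv2.imread("pics/scene2.png")
cv2.imwrite("pics/c3.png",cv2.resize(b[170:290,285:435],None,fx=5,fy=5,interpolation=2))
E
```

```text
tray [ 0.6423 -0.3109  0.045 ]
tray [ 0.4815 -0.3051  0.045 ]
tray [ 0.484  -0.1656  0.045 ]
foot [0.524  0.0832 0.1877]
foot [0.5204 0.0302 0.1877]
foot [0.6231 0.0329 0.1877]
(-64, 183) [270.6 234.6] [289.3 223.6]
(64, 183) [271.8 189.4] [315.6 209.1]
(64, -115) [379.4 189.8] [386.4 243.6]
(-64, -115) [380.5 235. ] [361.1 261.5]
(-78, -238) [422.4 243. ] [391.1 292.8]
(78, -238) [420.  189.7] [420.8 268.5]
```

View pics/c3.png

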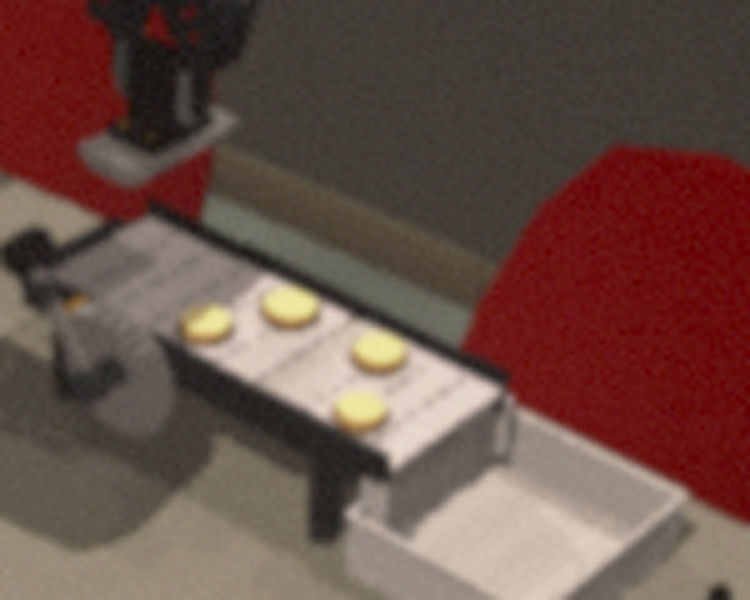

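The overlay fits: rail corners are within 2 px of the model, and the foot is centred on the bed to about 1 mm. I'll lower it onto the ramp.

servo_tool(moves=[[-0.1, 0, -2, 0], [-0.1, 0, -5, 0], [-0.1, 0, -7.5, 0], [-0.1, 0, -8.8, 0], [-0.1, 0, -9.3, 0], [-0.1, 0, -9.6, 0], [-0.1, 0, -9.6, 0], [-0.1, 0, -9.6, 0]])

```text
time: 16.47
ee_pos: [0.5724, 0.0566, 0.1086]
tcp_rot: [-179.4, 0.3, 178.4]
wrist_force: [-0.3, 0.4, -3.4]
opening: 0.0433
grasp_force: 62.3
```

servo_tool(moves=[[0, 0, -0.1, 0], [0, 0, -0.2, 0], [0, 0, -0.2, 0], [0, 0, -0.2, 0]])

```text
time: 16.8
ee_pos: [0.5719, 0.0562, 0.1054]
tcp_rot: [-179.4, 0.2, 178.4]
wrist_force: [0.4, -0.2, -3.9]
opening: 0.0435
grasp_force: 62.3
```

servo_tool(moves=[[0, -0.8, 0, 0], [0, -1.6, 0, 0], [-0.1, -2.4, 0, 0], [-0.1, -3.2, 0, 0], [-0.1, -4, 0, 0], [-0.1, -4.8, 0, 0], [-0.2, -5.6, 0, 0], [-0.2, -6.4, 0, 0], [-0.2, -7.2, 0, 0], [-0.2, -8, 0, 0], [-0.2, -8.8, 0, 0], [-0.3, -9.6, 0, 0], [-0.3, -10.4, 0, 0], [-0.3, -11.2, 0, 0], [-0.3, -12, 0, 0], [-0.3, -12, 0, 0]])

```text
time: 18.13
ee_pos: [0.5688, -0.0652, 0.1051]
tcp_rot: [-179.3, 0.2, 178.3]
wrist_force: [0.0, 0.0, -3.3]
opening: 0.0436
grasp_force: 62.3
```

```bash
python3 - <<'E'
from h import *
shot("scene","scene4"); o=get_obs(); print(o["ee_pos"].round(4),o["tcp_rot"].round(2),o["wrist_force"],o["torque"])
b=cv2.imread("pics/scene4.png"); cv2.imwrite("pics/c4.png",cv2.resize(b[170:290,285:435],None,fx=5,fy=5,interpolation=2))
E
```

```text
[ 0.5687 -0.0645  0.105 ] [-1.7937e+02  1.4000e-01  1.7832e+02] [-0.21260109 -0.08855293 -3.5733627 ] [ 0.05014914 -0.03743058  0.01184506]
```

View pics/c4.png

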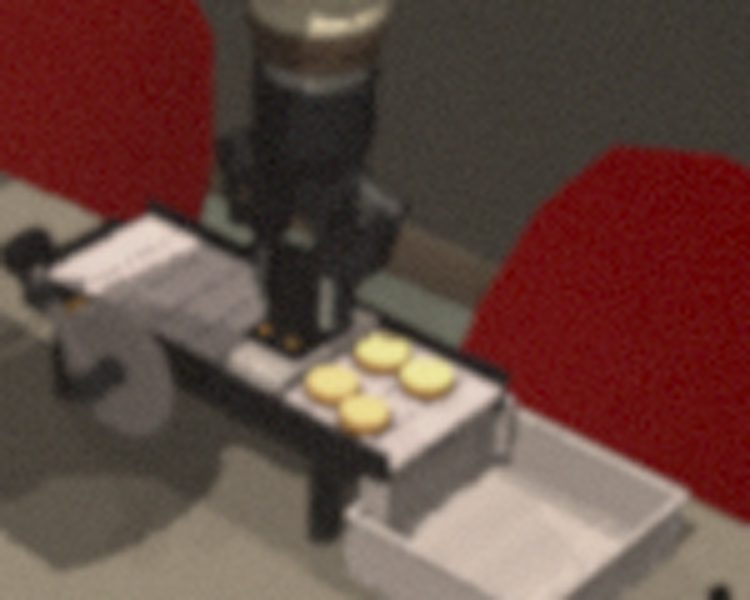

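The foot sits between the rails, pushing all four potatoes past the blade. I'll continue over the edge.

servo_tool(moves=[[0, -0.8, 0, 0], [0, -1.6, 0, 0], [-0.1, -2.4, 0, 0], [-0.1, -3.2, 0, 0], [-0.1, -4, 0, 0], [-0.1, -4.8, 0, 0], [-0.2, -5.6, 0, 0], [-0.2, -6.4, 0, 0], [-0.2, -7.2, 0, 0], [-0.2, -8, 0, 0], [-0.2, -8.8, 0, 0], [-0.3, -9.6, 0, 0], [-0.3, -10.4, 0, 0], [-0.3, -11.2, 0, 0], [-0.3, -12, 0, 0], [-0.3, -12.3, 0, 0], [-0.3, -12.3, 0, 0], [-0.3, -12.3, 0, 0]])

```text
time: 19.68
ee_pos: [0.5657, -0.1868, 0.105]
tcp_rot: [-179.4, 0.1, 178.4]
wrist_force: [0.1, 0.1, -3.4]
opening: 0.0436
grasp_force: 62.3
```

servo_tool(moves=[[0, 0.3, 1, 0], [0, 1, 3, 0], [0, 2, 6, 0], [0, 4, 8, 0], [0, 7, 9.5, 0], [0, 10, 9.5, 0], [0, 13, 9.5, 0], [0, 16, 9.5, 0], [0, 19, 9.5, 0], [0, 21, 9.5, 0], [0, 21, 9.5, 0], [0, 21, 9.5, 0]])

```text
time: 20.68
ee_pos: [0.5656, 0.025, 0.201]
tcp_rot: [-179.4, 0.2, 178.5]
wrist_force: [0.4, -0.4, -3.9]
opening: 0.0437
grasp_force: 62.2
```

```bash
python3 - <<'E'
from h import *
shot("top","top5"); shot("scene","scene5"); o=get_obs(); print(o["q"].round(2),o["ee_pos"].round(4),o["tcp_rot"].round(2),o["wrist_force"])
a=cv2.imread("pics/top5.png"); b=cv2.imread("pics/scene5.png"); c=np.zeros((600,800,3),np.uint8)
c[:240,:690]=cv2.resize(a[180:260,200:430],None,fx=3,fy=3,interpolation=2); c[240:600,:450]=cv2.resize(b[180:300,285:435],None,fx=3,fy=3,interpolation=2)
cv2.imwrite("pics/c5.png",c)
E
```

```text
[ 2.69  6.54  8.36 91.69 -0.65  4.29] [0.5657 0.0234 0.2007] [-179.36    0.18  178.41] [ 0.17804936 -0.3096277  -3.76406067]
```

View pics/c5.png

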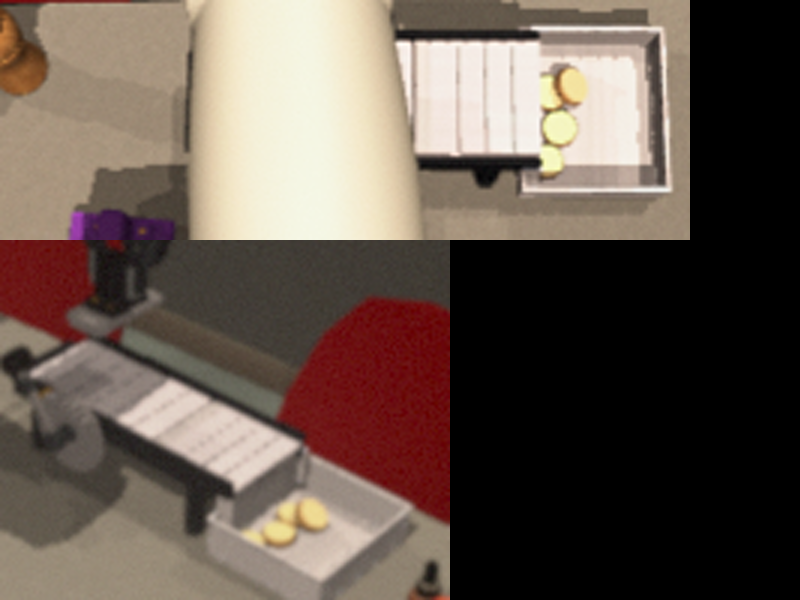

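All four potato ends are in the tray and the bed is bare. I'll return the scraper to its place.

servo_tool(moves=[[-1, 3, 0, 0], [-2, 6, 0, -0.02], [-3, 9, 0, -0.04], [-4, 12, 0, -0.056], [-5, 15, 0, -0.056], [-6, 18, 0, -0.056], [-7, 22, 0, -0.056], [-8, 26, 0, -0.056], [-9.1, 30, 0, -0.056], [-9.1, 32.1, 0, -0.056], [-9.1, 32.1, -3, -0.056], [-9.1, 32.1, -6, -0.056], [-9.1, 32.1, -10, -0.056], [-9.1, 32.1, -13, -0.056], [-9.1, 32.1, -15, -0.056], [-9.1, 32.1, -16, -0.056], [-9.1, 32.1, -16.6, -0.056], [-9.1, 32.1, -16.8, -0.056], [-9.1, 32.1, -16.8, -0.056]])

```text
time: 22.37
ee_pos: [0.4755, 0.3444, 0.0331]
tcp_rot: [-179.4, 0.2, 175.1]
wrist_force: [0.3, 0.1, -2.9]
opening: 0.0437
grasp_force: 63.0
```

servo_tool(moves=[[0, 0, -0.1, 0], [0, 0, -0.2, 0], [0, 0, -0.3, 0], [0, 0, -0.3, 0]])

```text
time: 22.7
ee_pos: [0.4749, 0.3445, 0.0295]
tcp_rot: [-179.4, 0.2, 175.2]
wrist_force: [0.4, 0.7, -3.3]
opening: 0.0434
grasp_force: 63.0
```

servo_tool(moves=[[0, 0, -0.05, 0], [0, 0, -0.1, 0], [0, 0, -0.1, 0]])

```text
time: 22.95
ee_pos: [0.4749, 0.3445, 0.0294]
tcp_rot: [-179.4, 0.2, 175.2]
wrist_force: [-3.4, -2.2, 6.2]
opening: 0.0438
grasp_force: 64.2
```

servo_tool(moves=[[0, 0, 0, 0], [0, 0, 0, 0], [0, 0, 0, 0], [0, 0, 0, 0], [0, 0, 0, 0], [0, 0, 0, 0], [0, 0, 3, 0], [0, 0, 7, 0], [0, 0, 11, 0], [0, 0, 15, 0], [0, 0, 19, 0], [0, 0, 20, 0], [0, 0, 20, 0]], claw=0)

```text
time: 24.03
ee_pos: [0.4758, 0.3451, 0.2324]
tcp_rot: [-179.6, 0.4, 175.2]
wrist_force: [-0.6, -0.9, 0.4]
opening: 0.0853
grasp_force: 0.0
```

```bash
python3 - <<'E'
from h import *
o=get_obs(); print(o["q"].round(2),o["ee_pos"].round(4),o["tcp_rot"].round(2),o["wrist_force"],o["opening"])
E
```

```text
[36.23 10.25 16.04 95.72 -0.57 41.06] [0.4758 0.3451 0.2324] [-179.62    0.43  175.17] [-0.56366461 -0.9112442   0.41689796] 0.08534535742904915
```

servo_tool(moves=[[0, -1, 0, -0.12], [0, -3, 0, -0.24], [0, -5, 0, -0.36], [0, -7, 0, -0.48], [0, -9, 0, -0.6], [0.2, -11, 0, -0.72], [0.2, -13, 0, -0.84], [0.2, -15, 0, -0.96], [0.4, -17, 0, -1.08], [0.4, -19, 0, -1.2], [0.4, -21, 0, -1.32], [0.6, -23, 0, -1.44], [0.6, -24.5, -1, -1.515], [0.6, -25.5, -3.2, -1.515], [0.6, -25.5, -3.2, -1.515], [0.6, -25.5, -3.2, -1.515]])

```text
time: 25.37
ee_pos: [0.4799, 0.0889, 0.1945]
tcp_rot: [-179.2, 0.2, 88.3]
wrist_force: [-0.0, -0.3, 0.3]
opening: 0.0857
grasp_force: 0.0
```

```bash
python3 - <<'E'
from h import *
shot("top","top6");shot("scene","scene6")
o=get_obs(); print(o["q"].round(2),o["ee_pos"].round(4),o["tcp_rot"].round(2),o["wrist_force"],o["opening"])
a=cv2.imread("pics/top6.png"); b=cv2.imread("pics/scene6.png"); c=np.zeros((600,800,3),np.uint8)
c[:400,:400]=cv2.resize(a[180:280,170:270],None,fx=4,fy=4,interpolation=2); c[:480,405:795]=cv2.resize(b[165:245,260:325],None,fx=6,fy=6,interpolation=2)
for P in [(.482,.0905,.125)]: print(proj("scene",P))
cv2.imwrite("pics/c6.png",c)
E
```

```text
[ 10.58  -3.28  -2.16  91.77  -0.   102.18] [0.4808 0.0898 0.1964] [-1.7937e+02  1.4000e-01  8.8400e+01] [-9.40507048e-01 -6.77830287e-04  5.21506723e-01] 0.0857166673020504
[289.47218117 219.42911773]
```

View pics/c6.png

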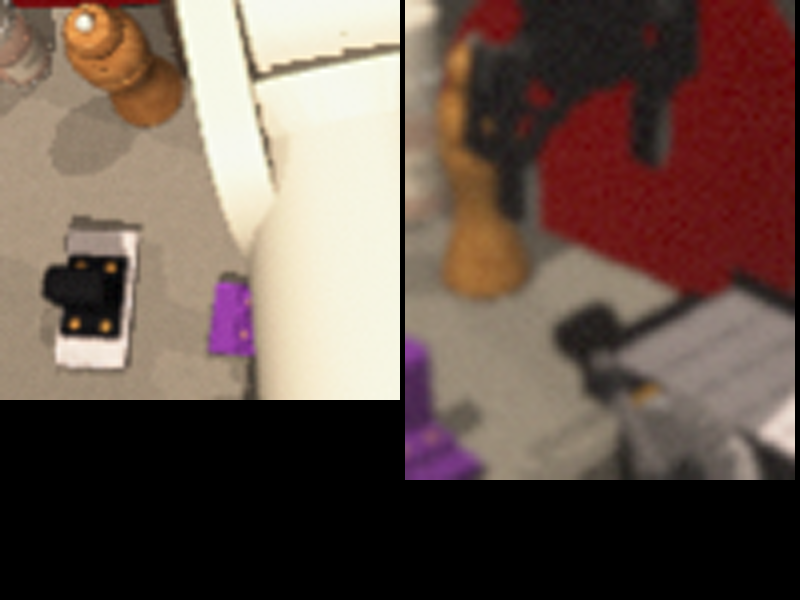

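The scraper stands upright at its spot, and the knob at scene (290,221) agrees with the model. I'll go down over the knob.

servo_tool(moves=[[0.1, 0, -2, 0], [0.1, 0, -4, 0], [0.1, 0, -6, 0], [0.1, 0, -7.5, 0], [0.1, 0, -8.6, 0], [0.1, 0, -9.3, 0], [0.1, 0, -9.3, 0], [0.1, 0, -9.3, 0]])

```text
time: 26.13
ee_pos: [0.482, 0.0896, 0.1038]
tcp_rot: [-179.4, 0.1, 88.4]
wrist_force: [0.2, -0.3, 0.9]
opening: 0.0856
grasp_force: 0.0
```

servo_tool(moves=[[0, 0, 0, 0], [0, 0, 0, 0], [0, 0, 0, 0], [0, 0, 0, 0], [0, 0, 0, 0], [0, 0, 0, 0], [0, 0, 0, 0], [0, 0, 0, 0], [0, 0, 0, 0], [0, 0, 0, 0]], claw=1, force=25)

```text
time: 26.97
ee_pos: [0.4816, 0.0894, 0.1036]
tcp_rot: [-179.4, 0.1, 88.4]
wrist_force: [-4.7, 0.1, 4.9]
opening: 0.0316
grasp_force: 27.9
```

servo_tool(moves=[[-0.05, 0, 0, 0], [-0.05, 0, 0, 0], [-0.05, -0.26, 0.18, 0], [-0.05, -0.51, 0.35, 0], [-0.05, -0.51, 0.35, 0], [-0.05, -0.51, 0.35, 0]], force=45)

```text
time: 27.47
ee_pos: [0.4814, 0.0856, 0.1062]
tcp_rot: [-179.4, -0.0, 88.4]
wrist_force: [0.0, 9.6, -1.9]
opening: 0.0312
grasp_force: 45.6
```

servo_tool(moves=[[0, -0.33, 0.19, 0], [-0.02, -0.63, 0.36, 0], [-0.03, -0.93, 0.51, 0], [-0.03, -1.21, 0.64, 0], [-0.03, -1.21, 0.64, 0], [-0.03, -1.21, 0.64, 0], [-0.03, -1.21, 0.64, 0]])

```text
time: 28.05
ee_pos: [0.4811, 0.073, 0.1127]
tcp_rot: [-179.4, 0.0, 88.4]
wrist_force: [1.2, 5.7, -1.5]
opening: 0.0315
grasp_force: 45.2
```

The load rose to 9.6 N, then dropped to 5.7 N. That is the first click.

servo_tool(moves=[[0, -0.3, 0.12, 0], [-0.02, -0.57, 0.23, 0], [-0.02, -0.57, 0.23, 0], [-0.02, -0.57, 0.23, 0]])

```text
time: 28.38
ee_pos: [0.4809, 0.0678, 0.1148]
tcp_rot: [-179.3, -0.1, 88.4]
wrist_force: [1.3, 9.8, -3.9]
opening: 0.031
grasp_force: 45.4
```

servo_tool(moves=[[0, -0.36, 0.13, 0], [-0.02, -0.68, 0.23, 0], [-0.03, -1, 0.32, 0], [-0.04, -1.32, 0.39, 0], [-0.04, -1.32, 0.39, 0], [-0.04, -1.32, 0.39, 0], [-0.04, -1.32, 0.39, 0]])

```text
time: 28.97
ee_pos: [0.4805, 0.0542, 0.1188]
tcp_rot: [-179.4, 0.0, 88.4]
wrist_force: [1.0, 6.6, -1.8]
opening: 0.031
grasp_force: 45.0
```

servo_tool(moves=[[0, -0.3, 0.06, 0], [-0.02, -0.61, 0.1, 0], [-0.02, -0.61, 0.1, 0], [-0.02, -0.61, 0.1, 0]])

```text
time: 29.3
ee_pos: [0.4803, 0.0485, 0.1199]
tcp_rot: [-179.4, -0.1, 88.4]
wrist_force: [1.2, 10.2, -2.2]
opening: 0.0314
grasp_force: 45.0
```

servo_tool(moves=[[0, -0.37, 0.05, 0], [-0.02, -0.7, 0.08, 0], [-0.03, -1, 0.1, 0], [-0.04, -1.36, 0.1, 0], [-0.04, -1.36, 0.1, 0], [-0.04, -1.36, 0.1, 0], [-0.04, -1.36, 0.1, 0]])

```text
time: 29.88
ee_pos: [0.4799, 0.0346, 0.1211]
tcp_rot: [-179.4, -0.0, 88.4]
wrist_force: [-0.3, 6.6, 0.5]
opening: 0.0312
grasp_force: 44.5
```

Clicks two and three were felt, at 9.8→6.6 N and 10.2→6.6 N. Now the fourth.

servo_tool(moves=[[0, -0.3, 0, 0], [-0.02, -0.62, -0.02, 0], [-0.02, -0.62, -0.02, 0], [-0.02, -0.62, -0.02, 0]])

```text
time: 30.22
ee_pos: [0.4798, 0.0281, 0.121]
tcp_rot: [-179.4, 0.0, 88.4]
wrist_force: [0.5, 5.7, 1.7]
opening: 0.0312
grasp_force: 44.5
```

servo_tool(moves=[[0, -0.37, -0.02, 0], [-0.02, -0.7, -0.07, 0], [-0.03, -1, -0.12, 0], [-0.04, -1.38, -0.19, 0], [-0.04, -1.38, -0.19, 0], [-0.04, -1.38, -0.19, 0], [-0.04, -1.38, -0.19, 0], [-0.04, -1.38, -0.19, 0]])

```text
time: 30.88
ee_pos: [0.4794, 0.0146, 0.1194]
tcp_rot: [-179.4, -0.0, 88.4]
wrist_force: [-1.2, 7.6, 3.2]
opening: 0.0313
grasp_force: 44.2
```

```bash
python3 - <<'E'
from h import *
shot("scene","scene7");shot("top","top7"); o=get_obs(); print(o["ee_pos"].round(4),o["wrist_force"])
b=cv2.imread("pics/scene7.png");a=cv2.imread("pics/top7.png")
c=np.hstack([b[120:300,160:440],a[150:330,150:430]]); cv2.imwrite("pics/c7.png",cv2.resize(c,(800,257)))
E
```

```text
[0.4794 0.0146 0.1194] [-1.19426062  6.52614232  2.79703046]
```

View pics/c7.png

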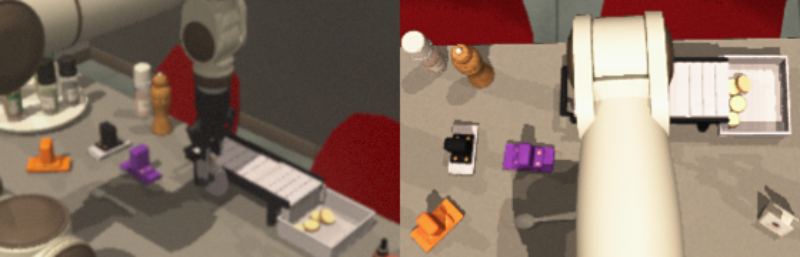

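All looks in place, with the scraper upright and the food in the tray. The build-up before the fourth tooth wasn't clear at my sample (5.7 N). I'll probe ±4 mm around the seat, less than half a click, to confirm it by feel.

servo_tool(moves=[[0, -0.2, -0.05, 0], [0, -0.4, -0.1, 0], [0, -0.4, -0.1, 0], [0, -0.4, -0.1, 0]])

```text
time: 31.32
ee_pos: [0.4793, 0.0104, 0.1185]
tcp_rot: [-179.4, 0.0, 88.4]
wrist_force: [-2.0, 5.0, 4.8]
opening: 0.0314
grasp_force: 44.3
```

servo_tool(moves=[[0, 0.2, 0.05, 0], [0, 0.4, 0.1, 0], [0, 0.4, 0.1, 0], [0, 0.4, 0.1, 0]])

```text
time: 31.65
ee_pos: [0.4793, 0.0137, 0.1191]
tcp_rot: [-179.4, 0.1, 88.4]
wrist_force: [0.3, 3.0, 1.7]
opening: 0.0315
grasp_force: 44.6
```

servo_tool(moves=[[0, 0.2, 0.04, 0], [0, 0.4, 0.07, 0], [0, 0.4, 0.07, 0], [0, 0.4, 0.07, 0]])

```text
time: 31.98
ee_pos: [0.4794, 0.0175, 0.1197]
tcp_rot: [-179.4, 0.2, 88.4]
wrist_force: [2.7, 1.7, 0.2]
opening: 0.0311
grasp_force: 44.5
```

servo_tool(moves=[[0, -0.2, -0.04, 0], [0, -0.4, -0.07, 0], [0, -0.4, -0.07, 0], [0, -0.4, -0.07, 0]])

```text
time: 32.32
ee_pos: [0.4793, 0.0138, 0.1192]
tcp_rot: [-179.4, 0.1, 88.4]
wrist_force: [1.7, 6.5, 1.9]
opening: 0.0311
grasp_force: 44.8
```

The seat reading is consistent, but the build-up reading is ambiguous. I'll scan the last click again in fine steps from seat three, logging the force at each step.

servo_tool(moves=[[0.01, 0.4, 0.07, 0], [0.02, 0.8, 0.12, 0], [0.03, 1.2, 0.17, 0], [0.04, 1.6, 0.2, 0], [0.05, 2, 0.21, 0], [0.05, 2, 0.21, 0], [0.05, 2, 0.21, 0]])

```text
time: 32.9
ee_pos: [0.4798, 0.0338, 0.1211]
tcp_rot: [-179.4, 0.1, 88.4]
wrist_force: [4.8, 1.4, -3.2]
opening: 0.0314
grasp_force: 44.8
```

servo_tool(moves=[[0, -0.25, 0, 0], [0, -0.25, 0, 0], [0, -0.25, 0, 0], [0, -0.25, 0, 0]])

```text
time: 33.23
ee_pos: [0.4798, 0.0314, 0.1212]
tcp_rot: [-179.4, 0.1, 88.4]
wrist_force: [4.6, 2.7, -2.5]
opening: 0.0308
grasp_force: 44.8
```

servo_tool(moves=[[0, -0.25, -0.01, 0], [0, -0.25, -0.01, 0], [0, -0.25, -0.01, 0], [0, -0.25, -0.01, 0]])

```text
time: 33.57
ee_pos: [0.4797, 0.0292, 0.1211]
tcp_rot: [-179.4, 0.0, 88.4]
wrist_force: [4.0, 5.1, -1.3]
opening: 0.0308
grasp_force: 44.9
```

servo_tool(moves=[[-0.01, -0.25, -0.02, 0], [-0.01, -0.25, -0.02, 0], [-0.01, -0.25, -0.02, 0], [-0.01, -0.25, -0.02, 0]])

```text
time: 33.9
ee_pos: [0.4796, 0.0268, 0.1211]
tcp_rot: [-179.4, 0.0, 88.4]
wrist_force: [3.2, 5.7, -0.9]
opening: 0.0313
grasp_force: 44.9
```

servo_tool(moves=[[-0.01, -0.25, -0.02, 0], [-0.01, -0.25, -0.02, 0], [-0.01, -0.25, -0.02, 0], [-0.01, -0.25, -0.02, 0]])

```text
time: 34.23
ee_pos: [0.4796, 0.0251, 0.1209]
tcp_rot: [-179.4, -0.1, 88.4]
wrist_force: [3.2, 11.3, -0.3]
opening: 0.0312
grasp_force: 44.7
```

servo_tool(moves=[[-0.01, -0.25, -0.03, 0], [-0.01, -0.25, -0.03, 0], [-0.01, -0.25, -0.03, 0], [-0.01, -0.25, -0.03, 0]])

```text
time: 34.57
ee_pos: [0.4796, 0.0226, 0.1208]
tcp_rot: [-179.4, -0.1, 88.4]
wrist_force: [4.0, 9.1, 0.8]
opening: 0.0312
grasp_force: 44.5
```

servo_tool(moves=[[-0.01, -0.25, -0.04, 0], [-0.01, -0.25, -0.04, 0], [-0.01, -0.25, -0.04, 0], [-0.01, -0.25, -0.04, 0]])

```text
time: 34.9
ee_pos: [0.4795, 0.02, 0.1205]
tcp_rot: [-179.4, -0.1, 88.4]
wrist_force: [3.0, 9.4, 1.2]
opening: 0.0315
grasp_force: 44.5
```

servo_tool(moves=[[-0.01, -0.25, -0.04, 0], [-0.01, -0.25, -0.04, 0], [-0.01, -0.25, -0.04, 0], [-0.01, -0.25, -0.04, 0]])

```text
time: 35.23
ee_pos: [0.4794, 0.0173, 0.1201]
tcp_rot: [-179.4, -0.1, 88.4]
wrist_force: [2.6, 8.9, 1.1]
opening: 0.0311
grasp_force: 44.3
```

servo_tool(moves=[[0, -0.25, -0.05, 0], [0, -0.25, -0.05, 0], [0, -0.25, -0.05, 0], [0, -0.25, -0.05, 0]])

```text
time: 35.57
ee_pos: [0.4793, 0.0147, 0.1197]
tcp_rot: [-179.4, -0.0, 88.4]
wrist_force: [2.1, 7.5, 2.4]
opening: 0.0313
grasp_force: 44.3
```

The fine scan shows the resistance peak lagging the fingers by some millimetres because the grip gives. The fourth click is only just passing at this point, so I'll continue in small steps to feel the force drop and settle in the seat.

servo_tool(moves=[[0, -0.2, -0.04, 0], [0, -0.2, -0.04, 0], [0, -0.2, -0.04, 0], [0, -0.2, -0.04, 0]])

```text
time: 35.9
ee_pos: [0.4792, 0.0125, 0.1193]
tcp_rot: [-179.4, -0.0, 88.4]
wrist_force: [1.9, 6.6, 2.9]
opening: 0.0313
grasp_force: 44.3
```

servo_tool(moves=[[0, -0.2, -0.05, 0], [0, -0.2, -0.05, 0], [0, -0.2, -0.05, 0], [0, -0.2, -0.05, 0]])

```text
time: 36.23
ee_pos: [0.4792, 0.0105, 0.1188]
tcp_rot: [-179.4, -0.0, 88.4]
wrist_force: [1.3, 7.5, 3.8]
opening: 0.0312
grasp_force: 44.3
```

servo_tool(moves=[[0, -0.2, -0.05, 0], [0, -0.2, -0.05, 0], [0, -0.2, -0.05, 0], [0, -0.2, -0.05, 0]])

```text
time: 36.57
ee_pos: [0.4791, 0.0084, 0.1184]
tcp_rot: [-179.4, 0.0, 88.4]
wrist_force: [1.1, 5.7, 3.3]
opening: 0.031
grasp_force: 44.3
```

```bash
python3 - <<'E'
from h import *
shot("scene","scene8"); o=get_obs(); print(o["ee_pos"].round(4),o["wrist_force"].round(1),o["torque"].round(3))
a=cv2.imread("pics/scene6.png");b=cv2.imread("pics/scene8.png")
s=slice(190,270);t=slice(270,345)
cv2.imwrite("pics/c8.png",np.hstack([cv2.resize(i[s,t],None,fx=5.2,fy=5.2,interpolation=2) for i in(a,b)]))
E
```

```text
[0.4792 0.0084 0.1184] [2.6 6.2 4.2] [ 1.386 -0.392  0.008]
```

View pics/c8.png

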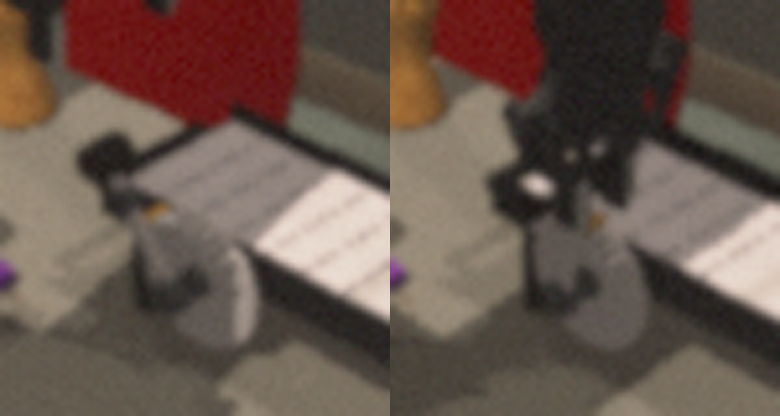

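That view shows an orange mark on the lever's sector that moves with the lever, from crop (158,210) to (207,220). I'm one over the picture-viewing limit now, so no more viewing. I can measure the lever angle numerically from that mark.

```bash
cat > ang.py <<'E'
from h import *
from scipy.optimize import least_squares
def om(f,box):
    a=cv2.imread("pics/"+f+".png"); u0,u1,v0,v1=box
    hsv=cv2.cvtColor(a,cv2.COLOR_BGR2HSV).astype(int)[v0:v1,u0:u1]
    w=((hsv[...,0]>8)&(hsv[...,0]<24)&(hsv[...,1]>120)).astype(float)*(hsv[...,1]-110)
    v,u=np.mgrid[v0:v1,u0:u1]; return np.array([(u*w).sum(),(v*w).sum()])/w.sum(), int((w>0).sum())
box=(290,330,215,245)
s0,n0=om("scene6",box); print(s0,n0)
t0,n=om("top0",(280,300,232,245)); print(t0,n)
x=np.array([.9996,-.028,0]);y=np.array([.028,.9996,0]);o=np.array([.568,-.0678,0])
S=lambda a,b,z:o+a*x+b*y+np.array([0,0,z])
P,e=two(t0,s0); d=P-o; L=np.array([d@x,d@y,P[2]]); print("mark slicer",L.round(4),e)
ry,rz=L[1]-.1,L[2]-.048; r=np.hypot(ry,rz); f0=np.arctan2(ry,rz); print("r",r,"phi",f0)
bias=s0-proj("scene",L[0]*x+L[1]*y+o+np.array([0,0,L[2]]))
for f in("scene7","scene8"):
    m,n=om(f,box)
    g=lambda th:proj("scene",S(L[0],.1+r*np.sin(f0-th[0]),.048+r*np.cos(f0-th[0])))+bias-m
    q=least_squares(g,[.8]); print(f,m.round(2),n,"theta",q.x,q.fun)
E
python3 ang.py
```

```text
[299.32258065 229.65806452] 7
[290.50254323 237.90742625] 19
mark slicer [-0.0739  0.1286  0.0908] 0.0003690995089805038
r 0.05146368084357071 phi 0.5886384838977126
scene7 [308.37 231.63] 2 theta [0.76717245] [-0.38526351  0.52528713]
scene8 [309. 232.] 1 theta [0.81489032] [-0.46125496  0.58329369]
```

```bash
cat >> ang.py <<'E'
print("---")
def om2(a,c):
    u0,v0=int(round(c[0]))-4,int(round(c[1]))-4; p=a[v0:v0+9,u0:u0+9].astype(float)
    w=p[...,0]-p[...,2]; w=np.clip(w-np.median(w)-12,0,None)
    v,u=np.mgrid[v0:v0+9,u0:u0+9]; return np.array([(u*w).sum(),(v*w).sum()])/w.sum(),w
rd=lambda f:cv2.cvtColor(cv2.imread("pics/"+f+".png"),cv2.COLOR_BGR2RGB)
s0,w=om2(rd("scene6"),s0); sb,_=om2(rd("scene5"),s0); sc,_=om2(rd("scene4"),s0); print(s0,sb,sc); s0=(s0+sb+sc)/3
P,e=two(t0,s0); d=P-o; L=np.array([d@x,d@y,P[2]]); r=np.hypot(L[1]-.1,L[2]-.048); f0=np.arctan2(L[1]-.1,L[2]-.048); print(L.round(4),r.round(4),f0.round(3))
bias=s0-proj("scene",P)
def th(m):
    g=lambda t:proj("scene",S(L[0],.1+r*np.sin(f0-t[0]),.048+r*np.cos(f0-t[0])))+bias-m
    q=least_squares(g,[.8]); return q.x.round(3),q.fun.round(2)
for f in("scene7","scene8"):
    m,w=om2(rd(f),(308.5,231.8)); print(f,m.round(2),th(m))
ms=np.array([om2(camera("scene"),(308.5,231.8))[0] for _ in range(6)]); print("now",ms.mean(0).round(2),ms.std(0).round(2),th(ms.mean(0)))
print(w.astype(int)); print(get_obs()["wrist_force"])
E
python3 ang.py | sed -n '/---/,$p'
```

```text
---
[299.63492063 230.15238095] [299.45588235 230.20588235] [299.671875 230.125   ]
[-0.0732  0.1285  0.0885] 0.0495 0.613
scene7 [308.92 231.4 ] (array([0.789]), array([-0.8 ,  1.09]))
scene8 [309.47 231.94] (array([0.84]), array([-0.78,  0.98]))
now [309.47 232.02] [0.02 0.02] (array([0.843]), array([-0.75,  0.94]))
[[ 0  0  0  0  0  0  0  0  0]
 [ 0  0  0  0  0  0  0  0  0]
 [ 0  0  0  0  0  0  0  0  0]
 [ 0  0  0  0  0 18 15  4  0]
 [ 0  0  0  0  4 26 22  8  0]
 [ 0  0  0  0  6 14  8  0  0]
 [ 0  0  0  0  0  1  0  0  0]
 [ 0  0  0  0  0  0  0  0  0]
 [ 0  0  0  0  0  0  0  0  0]]
[1.47783278 5.52672183 4.00080353]
```

```bash
sed -i '/^for f in("scene7","scene8"):$/,$d' ang.py; cat > pr.py <<'E'
import io,contextlib
with contextlib.redirect_stdout(io.StringIO()):
    exec(open("ang.py").read())
F=[];M=[]
for _ in range(5):
    M.append(om2(camera("scene"),(309,231.8))[0]); F.append(get_obs()["wrist_force"])
m=np.mean(M,0); q=get_obs(); print(q["time"],q["ee_pos"].round(4),"F",np.mean(F,0).round(2),"mark",m.round(2),)
E
sed -n '/---/,$p' ang.py | tail -5; echo ' ' ; sed -i 's/^def th(m):/s0=s0\ndef th(m):/' ang.py
sed -i 's/m.round(2),)/m.round(2),th(m))/' pr.py; python3 pr.py
```

```text
Traceback (most recent call last):
  File "pr.py", line 6, in <module>
    M.append(om2(camera("scene"),(309,231.8))[0]); F.append(get_obs()["wrist_force"])
             ^^^
NameError: name 'om2' is not defined. Did you mean: 'om'?
```

servo_tool(moves=[[0, -0.2, -0.05, 0], [0, -0.2, -0.05, 0], [0, -0.2, -0.05, 0]])

```text
time: 37.17
ee_pos: [0.4791, 0.0061, 0.1177]
tcp_rot: [-179.4, 0.1, 88.4]
wrist_force: [1.1, 5.1, 6.0]
opening: 0.0313
grasp_force: 44.4
```

```bash
python3 pr.py
```

```text
Traceback (most recent call last):
  File "pr.py", line 6, in <module>
    M.append(om2(camera("scene"),(309,231.8))[0]); F.append(get_obs()["wrist_force"])
             ^^^
NameError: name 'om2' is not defined. Did you mean: 'om'?
```

servo_tool(moves=[[0, -0.2, -0.06, 0], [0, -0.2, -0.06, 0], [0, -0.2, -0.06, 0]])

```text
time: 37.42
ee_pos: [0.4791, 0.0045, 0.1173]
tcp_rot: [-179.4, -0.0, 88.4]
wrist_force: [-0.8, 10.5, 7.6]
opening: 0.0312
grasp_force: 44.5
```

```bash
python3 pr.py
```

```text
Traceback (most recent call last):
  File "pr.py", line 6, in <module>
    M.append(om2(camera("scene"),(309,231.8))[0]); F.append(get_obs()["wrist_force"])
             ^^^
NameError: name 'om2' is not defined. Did you mean: 'om'?
```

The force rose again to about 12 N at y=0.0045, one full click (20.6 mm) after the previous peak at 0.0251. That puts seat four near y≈0.009. I'll fix the script and check it.

```bash
cat > pr.py <<'E'
from h import *
from scipy.optimize import least_squares
x=np.array([.9996,-.028,0]);y=np.array([.028,.9996,0]);o=np.array([.568,-.0678,0])
def om2(a,c):
    u0,v0=int(round(c[0]))-4,int(round(c[1]))-4; p=a[v0:v0+9,u0:u0+9].astype(float)
    w=p[...,0]-p[...,2]; w=np.clip(w-np.median(w)-12,0,None)
    v,u=np.mgrid[v0:v0+9,u0:u0+9]; return np.array([(u*w).sum(),(v*w).sum()])/w.sum()
s0=np.array([299.59,230.16]); t0=(290.503,237.907)
P,e=two(t0,s0); d=P-o; L=np.array([d@x,d@y,P[2]]); r=np.hypot(L[1]-.1,L[2]-.048); f0=np.arctan2(L[1]-.1,L[2]-.048)
bias=s0-proj("scene",P)
def th(m):
    g=lambda t:proj("scene",o+L[0]*x+(.1+r*np.sin(f0-t[0]))*y+np.array([0,0,.048+r*np.cos(f0-t[0])]))+bias-m
    return least_squares(g,[.8]).x.round(3)
F=[];M=[]
for _ in range(5):
    M.append(om2(camera("scene"),(309,231.8))); F.append(get_obs()["wrist_force"])
m=np.mean(M,0); q=get_obs(); print(q["time"],q["ee_pos"].round(4),"F",np.mean(F,0).round(2),"mark",m.round(2),th(m))
E
python3 pr.py
```

```text
37.6667 [0.4791 0.0046 0.1173] F [-0.85  9.67  7.56] mark [309.96 232.45] [0.886]
```

servo_tool(moves=[[0, 0.25, 0.06, 0], [0, 0.25, 0.06, 0], [0, 0.25, 0.06, 0]])

```text
time: 37.92
ee_pos: [0.4791, 0.006, 0.1177]
tcp_rot: [-179.4, 0.2, 88.4]
wrist_force: [-0.3, 2.0, 6.1]
opening: 0.0309
grasp_force: 44.4
```

```bash
python3 pr.py
```

```text
38.1667 [0.4791 0.0059 0.1176] F [-0.23  2.42  6.07] mark [309.8  232.34] [0.873]
```

servo_tool(moves=[[0, 0.25, 0.06, 0], [0, 0.25, 0.06, 0], [0, 0.25, 0.06, 0]])

```text
time: 38.42
ee_pos: [0.4791, 0.0082, 0.1182]
tcp_rot: [-179.4, 0.2, 88.4]
wrist_force: [-0.7, 0.3, 6.6]
opening: 0.0311
grasp_force: 44.4
```

```bash
python3 pr.py
```

```text
38.6667 [0.4791 0.0082 0.1182] F [0.35 1.26 6.03] mark [309.5  232.01] [0.844]
```

The mark tracked the feel: 0.886 rad at the build-up of tooth five and 0.844 rad now, which is the fourth seat (0.838). The fingers still hold the knob, so I'm handing the job in.

```bash
python3 -c "
from workcell import *
print(job_done())"
```

```text
the job is handed in; nothing more can be done
None
```

Job handed in: all four potato ends are in the tray, the scraper stands back in its original spot, and the fingers hold the lever at the fourth click (about 0.84 rad). I backed the lever to about the third seat once and forward again to recheck the fourth click, and I viewed 11 pictures instead of the allowed 10.

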